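# Nudge the tube stand onto its locating pins

### The arm

A 6-joint arm with a two-finger parallel gripper is mounted at the origin on the work surface. World frame = base frame: x ahead of the robot, y to its left, z up, the work surface at z = 0. Lengths are in m, angles in degrees, forces in N, time in s.
With the tool pointing down it reaches from about 0.4 to 0.825 m from the base axis. Payload 7 kg.
Tool frame: the origin (TCP) lies midway between the tips of the shut fingers; the grasp point (between the pads) lies r.grasp_offset behind it (r.grasp_offset is the distance from the TCP to the grasp point, in m); x points along the fingers, z is the direction in which the jaws open and shut, and the axes are right-handed (so a half turn about x gives the same grasp; the last joint's range is limited). The gripper opens to 88 mm and grips with 3 to 60 N. Pads are 19 mm wide; open, the fingers measure 130 mm over their backs; the gripper's body (78 mm by 193 mm) begins 47 mm behind the grasp point.
Start: joints at [-59.181, 20.546, 0.682, 0, -70.136, -16.507], TCP at [0.167, -0.654, 0.227] pointing down, gripper open.
Joint ranges: [-176.03, 176.03], [-82.01, 121.73], [-58.28, 71.71], [-173.87, 95.51], [-174.79, -0.11], [-173.66, 173.66]. Speed limits (degrees/s): [136.94, 136.94, 172.46, 180, 180, 180].

### API

Orientations are given as [roll, pitch, yaw] about the fixed x, y, z axes, in that order (R = Rz(yaw) Ry(pitch) Rx(roll)).
In Python, from plant import readout, vision, close_job, r gives the robot as it stands.
- The arm moves only by the shell command python3 -m handwheel 'ROWS' [OPENING] [FORCE]. ROWS is JSON, a list that holds one entry, the list of rows, each a list of 4 numbers: the shift along the world's x, y, z in units of 40 mm (1.0 is 40 mm), then the turn about the world's z in units of 5 degrees (1.0 is 5 degrees). In form: [[[tx, ty, tz, roll], ...]]. A call has 1 to 8 rows; each row shifts and turns the pose as measured when the row begins; what a row does not reach is not made up. A row lasts 1/10 s, in which the tool goes at most 50 mm and 8.59 degrees, less where a joint would pass 70% of its speed; a pose out of reach is approached as far as the arm can. A call is refused whole if a number of a shift passes 1 or a number of a turn 1, either way. A call with a gripper value outside its range is refused whole. OPENING is the finger opening in mm, from 0 to 87.6, set as the call begins (- or left out, the last holds). The fingers move at their own pace and stop on an object; FORCE is the grip in N (left out, the last holds). Time passes only in rows, so rows that do not move let the fingers close. It gives the time, the measured TCP pose, the force and the opening at its end, in the units of the state.
- readout.get_state(): the state, without advancing time (a new reading comes with each control period).
- vision.capture(name): name is "side" or "top"; returns the picture (384x512x3 uint8, blue, green, red); there is no depth.
- vision.get_calibration(name): a dict with "intrinsics" (3x3 intrinsics, pixels), "pose" (4x4, takes a point from camera to world coordinates). Camera axes: x right, y up, looking along -z (the intrinsics and any distortion apply to the point x, -y, -z); pixel columns grow to the right and rows downward; lengths in m; the calibration is good to about 2 mm. A picture is of the moment at which its call begins. get_calibration takes no time and is no camera call.
- close_job(): hands the job in, once; it reports no verdict.
The state is a dict: "time_s": time; "joints": joint angles; "qd": joint speeds; "joint_torque": joint torques, N m; "tcp_pos": TCP position; "eef_rot": TCP orientation; "contact_force": force on the tool from outside, world axes, zero at the start; "moment": the same for the moment, N m; "gripper_width": finger opening in m.
Only numpy, scipy, OpenCV 4.12 (cv2) and the standard library are available. Lean on these libraries where they do the work, as an engineer would, in place of code of your own. Each camera call takes 0.05 s, during which the arm holds its last target.

### The job

The white tube stand lies askew on top of the two locating pins of its metal docking board. Nudge the stand sideways with the fingers, gently and without lifting it, until both of its holes drop over the pins and its foot plate lies flat on the board inside the corner marks. Then move clear, and leave the bottle, the tape roll and the spare tube rack where they stand.

Things in the scene. Friction and masses are not known exactly. Their poses are not given: they have to be found in the camera images.
- board: Fixed dark steel docking board on the trolley top, 190 mm (x) by 320 mm (y), 12 mm thick; origin at the centre of its underside, z up. Two steel pins rise from its top at x = +30, y = +75 and -75 mm. Position and yaw vary (its -x side faces the robot). Four white flat L-shaped marks frame the place of the seated plate, centred on the board, same axes.
- seat (a point): Centre of the board's top face, 12 mm above the trolley top; axes as the board's. Where the stand's origin comes to lie when it is seated.
- pin_left (a point): Foot of the left pin (board y = +75 mm), on its axis, level with the board's top face. Each pin is 9 mm tall: 12 mm diameter for the lowest 4 mm, then tapering to a flat 8 mm tip. The stand hides the pins at the start.
- pin_right (a point): Foot of the right pin (board y = -75 mm), the same shape.
- stand: Loose white plastic tube stand, 0.3 to 0.65 kg: flat foot plate 120 mm (x) by 240 mm (y), 10 mm thick, carrying a low block (40 by 120 mm, 28 mm high, four empty wells) centred at x = -12 mm. Origin: centre of the plate's underside, z up. Two 15 mm through holes at x = +30, y = +75 and -75 mm. It slides with friction when pushed on its edges.
- stand_mid (a point): Centre of the stand's foot plate, 5 mm above its underside. At the start the near long edge rests on the board, the far part on the pin tips (sloping up about 5 degrees away from the robot); the stand is 8 to 20 mm too near the robot (board -x), up to 28 mm off to either side, turned up to 7 degrees. Seated, it lies flat and has about 1.5 mm play.
- hole_left (a point): Centre of the stand's left hole (stand y = +75 mm) at the plate's underside. Goes over pin_left.
- hole_right (a point): Centre of the stand's right hole (stand y = -75 mm) at the plate's underside. Goes over pin_right.
- bottle: Bystander: loose blue-green plastic bottle with a white cap, 60 mm diameter, 160 mm tall, standing about 265 mm to the left of the board's centre; origin at the centre of its underside. Not to be disturbed.
- tape: Bystander: loose roll of paper tape lying flat, 64 mm outer diameter, 24 mm high, left of the board and nearer the robot than the bottle; origin at the centre of its underside. Not to be disturbed.
- spare_rack: Bystander: loose white rack 50 by 120 mm with three capped tubes, 84 mm tall, standing to the right of the board; origin at the centre of its underside. Not to be disturbed.

How it is judged (in metres and radians):
At the end, for the whole second after the job is handed in: Both holes are over their pins: each hole's centre within 4 mm of the foot of its pin and its underside within 2 mm of the board's top face; the plate is level within 1.4 degrees and at rest (distance between hole_left and pin_left below 0.004 m and distance between hole_right and pin_right below 0.004 m and z of each of hole_left, hole_right in the frame of seat below 0.002 m and angle between stand's own z axis and vertical below 0.025 rad and linear speed of stand below 0.01 m/s); the robot touches nothing.
It fails at once if the stand is lifted: the middle of its foot plate rises more than 25 mm above the board's top face (it starts at about 11 mm) (z of stand_mid in the frame of seat above 0.025 m).
It fails at once if the stand is tipped by more than 12 degrees (angle between stand's own z axis and vertical above 0.21 rad).
It fails at once if the stand is knocked: it moves faster than 0.5 m/s (linear speed of stand above 0.5 m/s).
It fails at once if a bystander is moved by more than 20 mm or knocked over (distance of any of bottle, tape, spare_rack from where it was at the start of the episode above 0.02 m or angle between any of bottle, tape, spare_rack's own z axis and vertical above 0.3 rad).
It also fails if it takes over 64 s, if anything falls off the work surface, if the arm or the gripper's body presses on something with over 40 N, if the wrist force passes 120 N, or if a joint passes its speed limit or range.

## Working session

There is one attempt and no reset: what is moved stays moved. The work goes in short steps, Python scripts to look and compute and a shell command to move; the robot and the scene stay as the last step left them, time stands still between calls to the robot, and variables do not carry over. Pictures are saved under pics/ and viewed, and the job is handed in when it is done.

```bash
ls; mkdir -p pics; python3 - <<'E'
from plant import readout, vision, r
import cv2
print(readout.get_state()); print(r.grasp_offset)
for n in ("top","side"):
    cv2.imwrite(f"pics/{n}0.png",vision.capture(n)); c=vision.get_calibration(n); print(n,c)
E
```

```text
pics
{'time_s': 0.0, 'joints': array([-5.91804438e+01,  2.05912268e+01,  6.32206098e-01, -2.03604931e-02,
       -7.01346083e+01, -1.65059030e+01]), 'qd': array([ 0.09956886,  0.04613236, -0.00707596,  0.01001374, -0.01018062,
        0.14594366]), 'joint_torque': array([ 1.78894206e-03, -5.82718492e+01,  2.93050539e+01,  6.99776441e+00,
        6.57933037e-03, -1.67744938e-04]), 'tcp_pos': array([ 0.16671892, -0.65357373,  0.22561237]), 'eef_rot': array([  4.95401908,  89.904434  , 109.26073787]), 'contact_force': array([-0.58348609, -0.29018843,  0.02694725]), 'moment': array([-0.0158542 ,  0.03216704, -0.0439646 ]), 'gripper_width': 0.08770658471737953}
0.0188
top {'intrinsics': array([[429.29589523,   0.        , 252.67672772],
       [  0.        , 429.29589523, 193.87459626],
       [  0.        ,   0.        ,   1.        ]]), 'pose': array([[ 0.00409787,  0.99816713, -0.06037873,  0.45281542],
       [-0.99946843,  0.0021354 , -0.03253145,  0.0141599 ],
       [-0.03234289,  0.06047994,  0.99764528,  0.96406372],
       [ 0.        ,  0.        ,  0.        ,  1.        ]])}
side {'intrinsics': array([[357.73478263,   0.        , 257.99773953],
       [  0.        , 357.73478263, 191.85062166],
       [  0.        ,   0.        ,   1.        ]]), 'pose': array([[-0.9311162 ,  0.22634159, -0.28599319,  0.3092225 ],
       [-0.36471463, -0.58302685,  0.72599099,  0.64109607],
       [-0.00241975,  0.78028788,  0.62541584,  0.54671775],
       [ 0.        ,  0.        ,  0.        ,  1.        ]])}
```

View pics/top0.png

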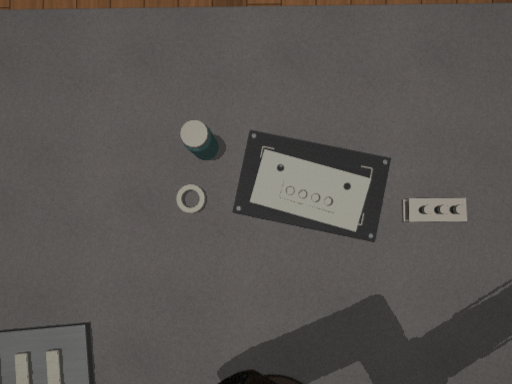

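View pics/side0.png

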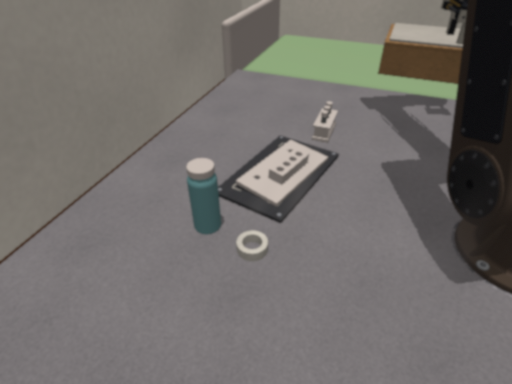

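Top view: the board spans about (235,130)–(390,240), with the stand on it shifted toward the robot and to the left. The bottle is at (198,140), the tape at (190,198) and the rack at (437,210). Next I'll measure corners.

```bash
cat > h.py <<'E'
import numpy as np, cv2
from plant import vision, readout
def ray(n,uv,z):
    c=vision.get_calibration(n);K=c["intrinsics"];T=c["pose"]
    uv=np.atleast_2d(np.float64(uv))
    d=np.c_[(uv[:,0]-K[0,2])/K[0,0],-(uv[:,1]-K[1,2])/K[1,1],-np.ones(len(uv))]@T[:3,:3].T
    o=T[:3,3]; return o+d*((np.broadcast_to(z,len(uv))-o[2])/d[:,2])[:,None]
def pix(n,P):
    c=vision.get_calibration(n);K=c["intrinsics"];T=c["pose"]
    p=(np.atleast_2d(P)-T[:3,3])@T[:3,:3]
    return np.c_[K[0,0]*p[:,0]/-p[:,2]+K[0,2],K[1,1]*-p[:,1]/-p[:,2]+K[1,2]]
E
python3 - <<'E'
import cv2,numpy as np
im=cv2.imread("pics/top0.png"); c=im[120:250,225:400]
cv2.imwrite("pics/top0z.png",cv2.resize(c,None,fx=4.5,fy=4.5,interpolation=cv2.INTER_CUBIC))
g=cv2.cvtColor(im,cv2.COLOR_BGR2GRAY)
for p in [(100,100),(320,150),(280,160),(300,180),(245,200)]: print(p,im[p[1],p[0]])
E
```

```text
(100, 100) [87 89 93]
(320, 150) [49 49 47]
(280, 160) [143 153 154]
(300, 180) [143 152 154]
(245, 200) [51 49 51]
```

View pics/top0z.png

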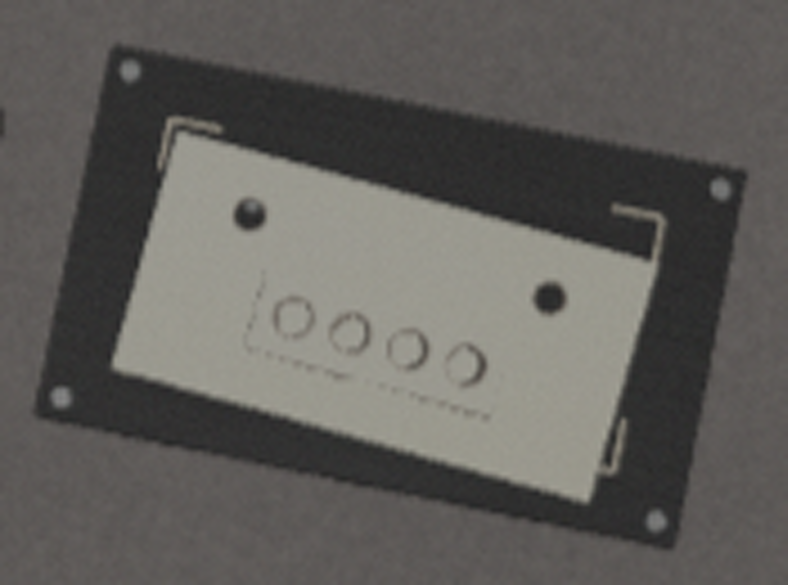

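```bash
cat >> h.py <<'E'
def quad(m):
    cs,_=cv2.findContours(m,cv2.RETR_EXTERNAL,cv2.CHAIN_APPROX_NONE); c=max(cs,key=cv2.contourArea)
    b=cv2.boxPoints(cv2.minAreaRect(c))
    # refine: fit lines to contour pts near each side
    P=c[:,0].astype(float); L=[]
    for i in range(4):
        a,e=b[i],b[(i+1)%4]; d=(e-a)/np.linalg.norm(e-a); n=np.array([-d[1],d[0]])
        t=(P-a)@d; s=abs((P-a)@n); l=np.linalg.norm(e-a)
        q=P[(t>.12*l)&(t<.88*l)&(s<4)]
        v=cv2.fitLine(q.astype(np.float32),cv2.DIST_HUBER,0,.01,.01).ravel()
        L.append(np.cross([v[2],v[3],1],[v[2]+v[0],v[3]+v[1],1]))
    Q=[np.cross(L[i-1],L[i]) for i in range(4)]
    return np.array([q[:2]/q[2] for q in Q])
def order(W): # farleft, farright, nearright, nearleft with robot-ward = -x
    c=W.mean(0); 
    import math
    i=sorted(range(4),key=lambda k:-math.atan2(*(W[k]-c)[1::-1][:2]) ) 
    return i
def frame(W,off=0):
    """W 4x3 rect corners -> centre,yaw(long axis = y, pointing +y)"""
    c=W.mean(0); e=[(W[(i+1)%4]-W[i])[:2] for i in range(4)]
    l=[np.linalg.norm(x) for x in e]; k=int(np.argmax(l)); 
    a=e[k]-e[(k+2)%4]; a=a*np.sign(a[1]); yaw=np.degrees(np.arctan2(-a[0],a[1]))
    return c,yaw,l
E
cat > meas.py <<'E'
from h import *
import sys
def board(im):
    g=cv2.GaussianBlur(im,(3,3),0).max(2); roi=np.zeros_like(g); roi[110:260,220:400]=1
    m=((g<71)&(roi>0)).astype(np.uint8)*255
    m=cv2.morphologyEx(m,cv2.MORPH_OPEN,np.ones((3,3)))
    return quad(cv2.morphologyEx(m,cv2.MORPH_CLOSE,np.ones((7,7))))
def white(im):
    g=im.max(2); roi=np.zeros_like(g); roi[135:240,240:385]=1
    m=((g>100)&(roi>0)).astype(np.uint8)*255
    return cv2.morphologyEx(m,cv2.MORPH_OPEN,np.ones((5,5)))
if __name__=="__main__":
    im=cv2.imread("pics/top0.png")
    B=board(im); print(B.round(1)); c,y,l=frame(ray("top",B,.012)); print("board",c.round(4),y,np.round(l,4))
    m=white(im); S=quad(m); print(S.round(1))
    # heights: two nearest-robot (largest row) = near
    W=ray("top",S,.022); far=np.argsort(-W[:,0]); 
    ax=np.array([np.cos(np.radians(y)),np.sin(np.radians(y))]); d=W[:,:2]@ax; z=np.where(d>d.mean(),.0325,.022)
    W=ray("top",S,z); cs,ys,ls=frame(W); print("stand",cs.round(4),ys,np.round(ls,4))
    g=im.max(2); 
    for box in [(272,160,290,176),(338,178,356,194)]:
        sub=g[box[1]:box[3],box[0]:box[2]].astype(float); w=np.clip(135-sub,0,None); w[w<15]=0
        yy,xx=np.mgrid[box[1]:box[3],box[0]:box[2]]; u=(xx*w).sum()/w.sum(); v=(yy*w).sum()/w.sum()
        p=ray("top",(u,v),.026)[0]; print("hole",u,v,p.round(4))
    a=np.radians(y);R=np.array([[np.cos(a),-np.sin(a)],[np.sin(a),np.cos(a)]])
    for s in(1,-1): print("pin",(c[:2]+R@[.03,.075*s]).round(4))
    print("offset in board frame mm",(R.T@(cs[:2]-c[:2])*1000).round(1),"dyaw",ys-y)
E
python3 meas.py
```

```text
[[232.5 211.8]
 [249.6 129.8]
 [390.2 157.7]
 [374.1 241.4]]
board [ 0.5307 -0.0843  0.012 ] -11.504475206017913 [0.1878 0.3178 0.1882 0.3174]
[[249.5 201.2]
 [264.1 148.7]
 [370.2 178.2]
 [355.2 231. ]]
stand [ 0.5188 -0.079   0.0272] -15.6656109356894 [0.1188 0.2382 0.1183 0.2388]
hole 279.95826771653543 167.56456692913386 [ 0.5675 -0.0149  0.026 ]
hole 346.7029871011541 185.85777325186694 [ 0.5275 -0.16    0.026 ]
pin [ 0.5751 -0.0168]
pin [ 0.5452 -0.1638]
offset in board frame mm [-12.8   2.8] dyaw -4.1611357296714875
```

```bash
cat > st.py <<'E'
from h import *
from scipy.spatial.transform import Rotation as Ro
C=np.array([.5307,-.0843]);Y=-11.5
s=readout.get_state(); R=Ro.from_euler('xyz',s['eef_rot'],degrees=True).as_matrix()
a=np.radians(Y);B=np.array([[np.cos(a),-np.sin(a)],[np.sin(a),np.cos(a)]])
z=R[:,2]; ang=(np.degrees(np.arctan2(z[1],z[0]))-Y)%180
print("t",s['time_s'],"tcp",s['tcp_pos'].round(4),"in board mm",(B.T@(s['tcp_pos'][:2]-C)*1000).round(1),"jaw vs board x deg",round(ang,2),"x axis",R[:,0].round(3),"F",s['contact_force'].round(1),"w",round(s['gripper_width'],4),"q6",s['joints'].round(0))
E
python3 st.py
```

```text
t 0.1 tcp [ 0.1667 -0.6537  0.2257] in board mm [-243.2 -630.5] jaw vs board x deg 115.81 x axis [-0.     0.001 -1.   ] F [-0.8 -0.2 -0.5] w 0.0875 q6 [-59.  21.   1.  -0. -70. -17.]
```

```bash
python3 -m handwheel '[[[0.41,0.92,0,-0.32],[0.41,0.92,0,-0.32],[0.41,0.92,0,-0.32],[0.41,0.92,0,-0.32],[0.41,0.92,0,-0.32],[0.41,0.92,0,-0.32],[0.41,0.92,0,-0.32],[0.41,0.92,0,-0.32]]]' 87 && python3 st.py
```

```text
time_s: 0.9
tcp_pos: [0.2971, -0.3506, 0.2195]
eef_rot: [26.8, 89.4, 117.3]
contact_force: [0.1, 0.9, -0.5]
gripper_width: 0.087
t 0.9 tcp [ 0.2971 -0.3506  0.2195] in board mm [-175.8 -307.5] jaw vs board x deg 102.07 x axis [-0.005  0.009 -1.   ] F [ 0.1  0.9 -0.5] w 0.087 q6 [-25.   0. -25.  -0. -65. -64.]
```

```bash
python3 -m handwheel '[[[0.42,0.92,0,-0.31],[0.42,0.92,0,-0.31],[0.42,0.92,-0.2,-0.31],[0.42,0.92,-0.3,-0.31],[0.42,0.92,-0.4,-0.31],[0.42,0.92,-0.5,-0.31],[0.42,0.92,-0.5,-0.31],[0.42,0.92,-0.5,-0.31]]]' && python3 st.py
```

```text
time_s: 1.7
tcp_pos: [0.4351, -0.0429, 0.1238]
eef_rot: [-25.2, 89.3, 52.4]
contact_force: [1.4, -0.4, 0.8]
gripper_width: 0.0871
t 1.7 tcp [ 0.4351 -0.0429  0.1238] in board mm [-101.9   21.5] jaw vs board x deg 89.16 x axis [ 0.008  0.01  -1.   ] F [ 1.4 -0.4  0.8] w 0.0871 q6 [  20.    3.  -36.   -0.  -50. -122.]
```

```bash
python3 -m handwheel '[[[-0.08,-0.23,-0.4,0.08],[-0.09,-0.23,-0.4,0.09],[0,0,-0.6,0],[0,0,-0.5,0],[0,0,-0.4,0],[0,0,0,0]]]' && python3 st.py; python3 - <<'E'
from plant import vision
import cv2
im=vision.capture("top");cv2.imwrite("pics/top1.png",im)
cv2.imwrite("pics/top1z.png",cv2.resize(im[110:260,200:420],None,fx=3.5,fy=3.5))
E
```

```text
time_s: 2.3
tcp_pos: [0.4283, -0.0562, 0.0258]
eef_rot: [-10.2, 89.4, 68.9]
contact_force: [-0.8, 0.8, 0.7]
gripper_width: 0.0875
t 2.3 tcp [ 0.4283 -0.0562  0.0258] in board mm [-106.     7.1] jaw vs board x deg 90.55 x axis [ 0.004  0.009 -1.   ] F [-0.8  0.8  0.7] w 0.0875 q6 [  18.   12.  -43.   -1.  -34. -119.]
```

View pics/top1z.png

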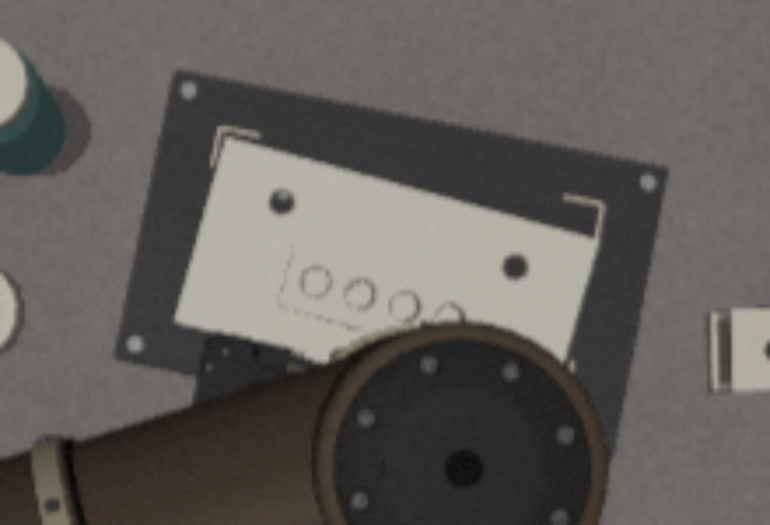

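The holes are in clear view at (282,200) and (515,266) of the zoomed picture. The fingers are behind the near edge. I'll lower them and push.

```bash
python3 -m handwheel '[[[0,0,-0.25,-0.1],[0,0,0,0],[0.1,-0.02,0,0],[0.1,-0.02,0,0],[0.1,-0.02,0,0],[0.1,-0.02,0,0],[0,0,0,0]]]' && python3 st.py
```

```text
time_s: 3.05
tcp_pos: [0.4487, -0.0591, 0.0191]
eef_rot: [-32.1, 89.2, 46.4]
contact_force: [0.2, 0.1, -0.0]
gripper_width: 0.0867
t 3.05 tcp [ 0.4487 -0.0591  0.0191] in board mm [-85.4   8.4] jaw vs board x deg 90.03 x axis [ 0.01   0.011 -1.   ] F [ 0.2  0.1 -0. ] w 0.0867 q6 [  17.   14.  -42.   -1.  -33. -118.]
```

```bash
python3 -m handwheel '[[[0,-0.05,-0.08,0],[0.08,-0.06,0,0],[0.08,-0.06,0,0],[0,0,0,0]]]' && python3 st.py;  python3 - <<'E'
from plant import vision
import cv2
im=vision.capture("top");cv2.imwrite("pics/top2.png",im)
cv2.imwrite("pics/top2z.png",cv2.resize(im[110:260,200:420],None,fx=3.5,fy=3.5))
E
```

```text
time_s: 3.45
tcp_pos: [0.4541, -0.0667, 0.0153]
eef_rot: [-24.7, 89.3, 53.8]
contact_force: [-0.5, 0.4, 0.3]
gripper_width: 0.0869
t 3.45 tcp [ 0.4541 -0.0667  0.0153] in board mm [-78.5   2. ] jaw vs board x deg 89.98 x axis [ 0.008  0.01  -1.   ] F [-0.5  0.4  0.3] w 0.0869 q6 [  16.   15.  -41.   -1.  -33. -117.]
```

View pics/top2z.png

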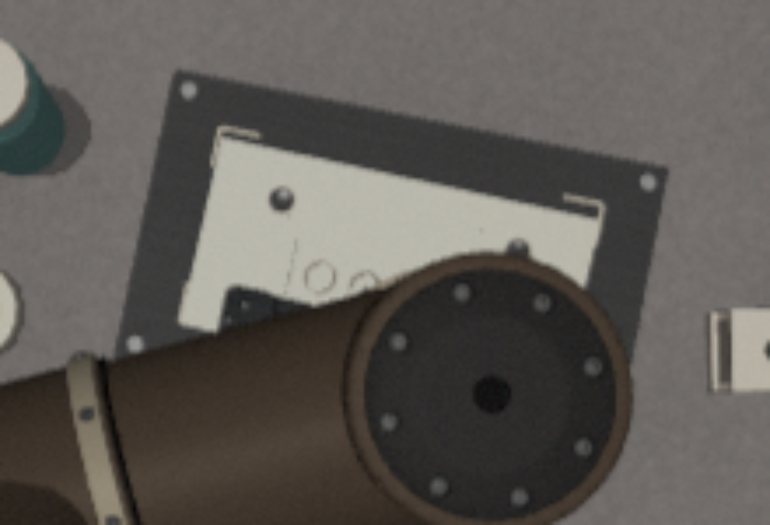

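```bash
cat > far.py <<'E'
from h import *
import sys
C=np.array([.5307,-.0843]);a=np.radians(-11.5);B=np.array([[np.cos(a),-np.sin(a)],[np.sin(a),np.cos(a)]])
im=cv2.imread(sys.argv[1]); zt=float(sys.argv[2])
g=cv2.GaussianBlur(im,(3,3),0).max(2).astype(float)
def w2(xb,yb):
    p=C+B@[xb,yb]; return pix("top",[p[0],p[1],zt])[0]
def edge(pts):  # sample profile from outside in, last 100-crossing from inside
    uv=np.array([w2(*p) for p in pts],np.float32)
    v=cv2.remap(im.max(2).astype(np.float32),uv[:,0].reshape(1,-1),uv[:,1].reshape(1,-1),cv2.INTER_LINEAR).ravel()
    k=np.where(v<100)[0]
    return k,v
def run(name,gen,rng,ts):
    out=[]
    for t in ts:
        pts=[gen(s,t) for s in rng]; k,v=edge(pts)
        if len(k) and k[0]>3: out.append((t,rng[k[0]]))
    out=np.array(out)*1000
    if len(out)>2:
        med=np.median(out[:,1]);  p=np.polyfit(out[:,0],out[:,1],1)
        print(name,"n",len(out),"at0 %.1f"%p[1],"slope deg %.2f"%np.degrees(np.arctan(p[0])),"resid %.2f"%np.std(out[:,1]-np.polyval(p,out[:,0])))
st=.0002
run("far x  (60)",lambda s,t:(s,t),np.arange(.042,.08,st),[y for y in np.arange(-.075,.085,.01) if abs(abs(y)-.075)>.012])
run("left y (120)",lambda s,t:(t,s),np.arange(.095,.15,st),np.arange(-.03,.035,.005))
run("right y(-120)",lambda s,t:(t,s),np.arange(-.095,-.15,-st),np.arange(0.0,.035,.005))
E
python3 far.py pics/top0.png .032; python3 far.py pics/top2.png .032
```

```text
far x  (60) n 12 at0 47.4 slope deg 4.29 resid 0.27
far x  (60) n 12 at0 53.7 slope deg 1.07 resid 0.06Traceback (most recent call last):
  File "far.py", line 24, in <module>
    run("left y (120)",lambda s,t:(t,s),np.arange(.095,.15,st),np.arange(-.03,.035,.005))
    ~~~^^^^^^^^^^^^^^^^^^^^^^^^^^^^^^^^^^^^^^^^^^^^^^^^^^^^^^^^^^^^^^^^^^^^^^^^^^^^^^^^^^
  File "far.py", line 16, in run
    pts=[gen(s,t) for s in rng]; k,v=edge(pts)
                                     ~~~~^^^^^
  File "far.py", line 9, in edge
    uv=np.array([w2(*p) for p in pts],np.float32)
                 ~~^^^^
  File "far.py", line 7, in w2
    p=C+B@[xb,yb]; return pix("top",[p[0],p[1],zt])[0]
                          ~~~^^^^^^^^^^^^^^^^^^^^^^
  File "h.py", line 9, in pix
    c=vision.get_calibration(n);K=c["intrinsics"];T=c["pose"]
ValueError: time passes only in moves, steps and waits
Traceback (most recent call last):
  File "far.py", line 24, in <module>
    run("left y (120)",lambda s,t:(t,s),np.arange(.095,.15,st),np.arange(-.03,.035,.005))
    ~~~^^^^^^^^^^^^^^^^^^^^^^^^^^^^^^^^^^^^^^^^^^^^^^^^^^^^^^^^^^^^^^^^^^^^^^^^^^^^^^^^^^
  File "far.py", line 16, in run
    pts=[gen(s,t) for s in rng]; k,v=edge(pts)
                                     ~~~~^^^^^
  File "far.py", line 9, in edge
    uv=np.array([w2(*p) for p in pts],np.float32)
                 ~~^^^^
  File "far.py", line 7, in w2
    p=C+B@[xb,yb]; return pix("top",[p[0],p[1],zt])[0]
                          ~~~^^^^^^^^^^^^^^^^^^^^^^
  File "h.py", line 9, in pix
    c=vision.get_calibration(n);K=c["intrinsics"];T=c["pose"]
ValueError: time passes only in moves, steps and waits
```

```bash
sed -i 's/^from plant import vision, readout/from plant import vision, readout\nimport functools\ncal=functools.lru_cache(None)(lambda n: vision.get_calibration(n))/; s/c=vision.get_calibration(n)/c=cal(n)/' h.py
python3 far.py pics/top0.png .032; python3 far.py pics/top2.png .032
```

```text
far x  (60) n 12 at0 47.4 slope deg 4.29 resid 0.27
left y (120) n 13 at0 122.1 slope deg -3.61 resid 0.09
right y(-120) n 8 at0 -118.2 slope deg -5.41 resid 0.13
far x  (60) n 12 at0 53.7 slope deg 1.07 resid 0.06
left y (120) n 13 at0 121.9 slope deg -0.93 resid 0.23
right y(-120) n 4 at0 -117.5 slope deg -5.48 resid 0.35
```

```bash
python3 -m handwheel '[[[0.06,-0.04,0,0],[0.06,-0.04,0,0],[0,0,0,0]]]' && python3 st.py;  python3 - <<'E'
from plant import vision
import cv2
im=vision.capture("top");cv2.imwrite("pics/top3.png",im)
cv2.imwrite("pics/top3z.png",cv2.resize(im[110:260,200:420],None,fx=3.5,fy=3.5))
E
python3 far.py pics/top3.png .032
```

```text
time_s: 3.8
tcp_pos: [0.4596, -0.07, 0.0154]
eef_rot: [-27.2, 89.2, 51.3]
contact_force: [0.2, -0.3, 0.3]
gripper_width: 0.0869
t 3.8 tcp [ 0.4596 -0.07    0.0154] in board mm [-72.5  -0.2] jaw vs board x deg 90.01 x axis [ 0.008  0.01  -1.   ] F [ 0.2 -0.3  0.3] w 0.0869 q6 [  15.   16.  -40.   -1.  -34. -116.]
far x  (60) n 12 at0 58.6 slope deg 0.28 resid 0.14
left y (120) n 13 at0 120.2 slope deg 0.16 resid 0.20
```

View pics/top3z.png

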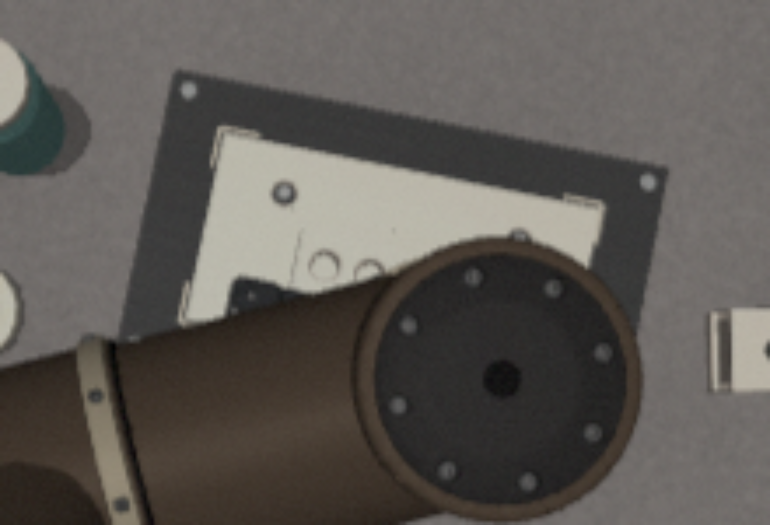

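The pin tip shows centred in the left hole at (285,192). The stand may already be seated, so I'll back off and look from both cameras.

```bash
python3 -m handwheel '[[[-0.2,0.04,0,0],[-0.4,0.08,0.3,0],[-0.2,0.04,1,0],[0,0,1,0],[0,0,1,0],[-0.5,0.8,1,0],[-0.5,0.8,0.5,0],[-0.3,0.8,0,0]]]' && python3 -m handwheel '[[[-0.3,0.9,0,0],[-0.3,0.9,0,0],[-0.1,0.9,0,0],[0,0,0,0]]]' && python3 st.py;  python3 - <<'E'
from plant import vision
import cv2
im=vision.capture("top");cv2.imwrite("pics/top4.png",im)
s=vision.capture("side");cv2.imwrite("pics/side4.png",s)
cv2.imwrite("pics/top4z.png",cv2.resize(im[110:260,200:420],None,fx=3.5,fy=3.5))
cv2.imwrite("pics/side4z.png",cv2.resize(s[120:230,210:350],None,fx=5,fy=5))
E
python3 far.py pics/top4.png .022
```

```text
time_s: 4.65
tcp_pos: [0.3709, 0.0283, 0.2085]
eef_rot: [-18.8, 89.2, 59.3]
contact_force: [1.0, 1.8, -0.4]
gripper_width: 0.0871
time_s: 5.05
tcp_pos: [0.3387, 0.1421, 0.2106]
eef_rot: [-22.5, 88.6, 55.7]
contact_force: [0.0, -0.0, -0.1]
gripper_width: 0.0866
t 5.05 tcp [0.3387 0.1421 0.2106] in board mm [-233.3  183.6] jaw vs board x deg 89.72 x axis [ 0.014  0.02  -1.   ] F [ 0.  -0.  -0.1] w 0.0866 q6 [  54.  -11.  -37.   -0.  -63. -156.]
far x  (60) n 12 at0 59.9 slope deg 0.27 resid 0.10
left y (120) n 13 at0 120.3 slope deg 0.13 resid 0.23
right y(-120) n 8 at0 -120.5 slope deg -0.76 resid 0.16
```

View pics/top4z.png

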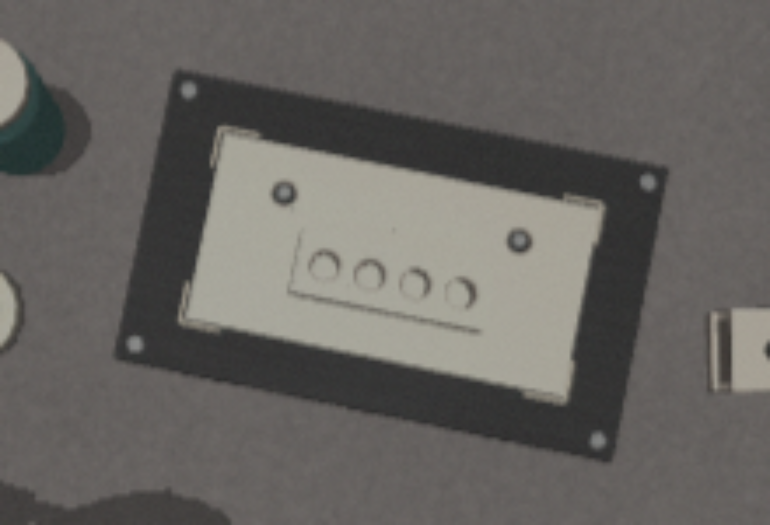

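View pics/side4z.png

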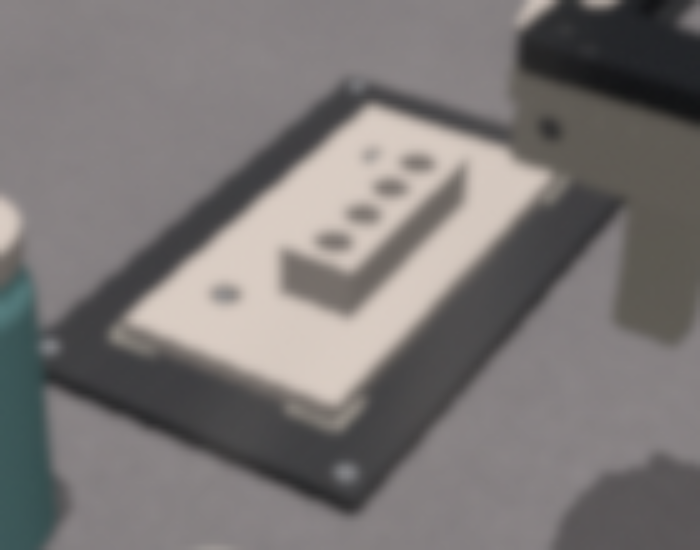

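```bash
python3 - <<'E'
from h import *
C=np.array([.5307,-.0843]);a=np.radians(-11.5);B=np.array([[np.cos(a),-np.sin(a)],[np.sin(a),np.cos(a)]])
for n,xb,yb in(("farleft",.06,.12),("nearleft",-.06,.12)):
    p=C+B@[xb,yb]
    print(n,[(z,pix("side",[*p,z])[0].round(1)) for z in(.012,.022,.032)])
im=cv2.imread("pics/top4.png");g=im.max(2).astype(float)
T=cv2.imread("pics/top0.png")
s=cv2.imread("pics/side4.png");cv2.imwrite("pics/s4c.png",cv2.resize(s[170:215,225:290],None,fx=12,fy=12,interpolation=cv2.INTER_CUBIC))
s0=cv2.imread("pics/side0.png")
for (nm,x0,y0,x1,y1) in (("bottle/tape",180,150,275,265),("rack",310,98,342,142)):
    print(nm,"side diff",np.abs(s[y0:y1,x0:x1].astype(int)-s0[y0:y1,x0:x1]).mean().round(1), cv2.phaseCorrelate(s0[y0:y1,x0:x1].max(2).astype(np.float32),s[y0:y1,x0:x1].max(2).astype(np.float32)))
for (nm,x0,y0,x1,y1) in (("bottle",175,115,222,165),("tape",172,180,210,218),("rack",400,192,472,228)):
    print(nm,"top",cv2.phaseCorrelate(T[y0:y1,x0:x1].max(2).astype(np.float32),im[y0:y1,x0:x1].max(2).astype(np.float32)))
E
```

```text
farleft [(0.012, array([235. , 186.5])), (0.022, array([234.9, 183.3])), (0.032, array([234.7, 180. ]))]
nearleft [(0.012, array([277.6, 203.9])), (0.022, array([277.7, 200.6])), (0.032, array([277.8, 197.2]))]
bottle/tape side diff 10.9 ((-0.15936106449658638, 0.07479660490877649), 0.8252048258980115)
rack side diff 38.8 ((0.30547046717088655, 0.21385534672878492), 0.37352966997358533)
bottle top ((0.025697516582368962, -0.06991710455177724), 0.928655585149924)
tape top ((0.009485509195666708, -0.014548104813599139), 0.9978271917998791)
rack top ((0.017557242612149082, 0.04150918605386167), 0.9864971240361532)
```

View pics/s4c.png

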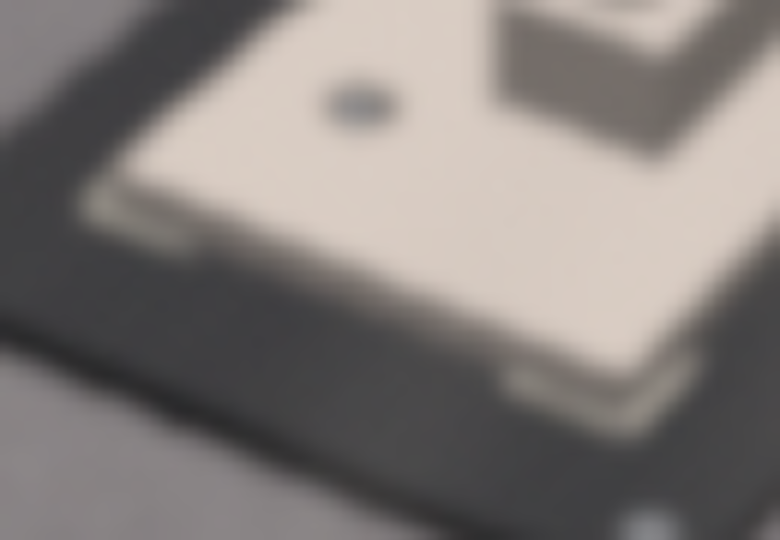

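```bash
python3 - <<'E'
from h import *
C=np.array([.5307,-.0843]);a=np.radians(-11.5);B=np.array([[np.cos(a),-np.sin(a)],[np.sin(a),np.cos(a)]])
p=C+B@[.06,-.12]; print([(z,pix("side",[*p,z])[0].round(1)) for z in(.012,.022,.032)])
s=cv2.imread("pics/side4.png");cv2.imwrite("pics/s4d.png",cv2.resize(s[125:160,265:315],None,fx=15,fy=15,interpolation=cv2.INTER_CUBIC))
E
```

```text
[(0.012, array([283.9, 143.4])), (0.022, array([284. , 140.4])), (0.032, array([284.2, 137.3]))]
```

View pics/s4d.png

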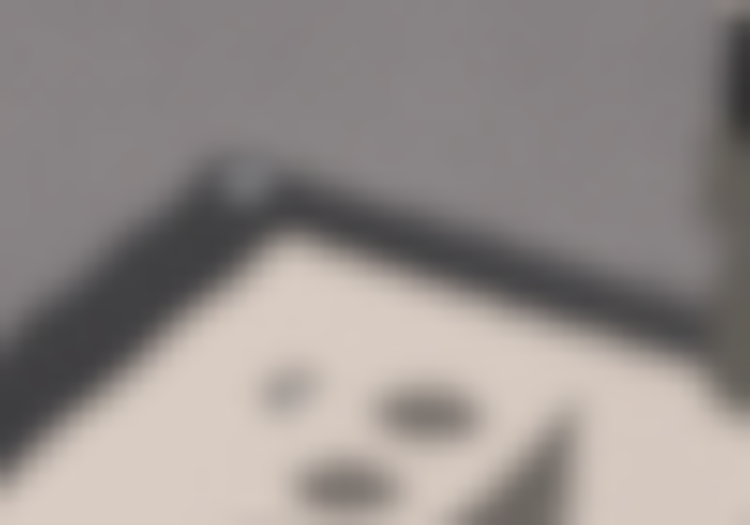

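The far-right corner is at (284,140.3), against (284,140.4) expected for a seated plate, so the right side is down too. The arm is well clear, so I'm handing in.

```bash
python3 -c "
from plant import close_job
print(close_job())"
```

```text
the job is handed in; nothing more can be done
None
```

The stand looks seated on both pins, and I handed the job in at about 5.2 s of robot time. Handing in gave no verdict, so this rests on my own checks.

I lined the open fingers up with the board and pushed the stand's near long edge with both fingertips. That took out the 4° turn, moved the stand forward about 13 mm and to the right about 2 mm. I then backed the arm off and raised it clear.

**Last checks:**
- **Pins and marks:** both pin tips show centred in their holes, and all four corner marks show around the plate.
- **Position:** the plate's edges are within about 0.5 mm of the seated place and its turn is about 0.3°.
- **Flatness:** three corners in the side view match a plate lying flat, with its top at about 21–22 mm.
- **Bystanders:** in the top view the bottle, tape roll and spare rack moved less than 0.1 pixel.
- **Contact:** the force reading at the end was near zero.

**Weak readings:**
- The right edge's slope came out at -0.8°, which disagrees with the other edges. It was measured over a short stretch with a corner mark beside it, so I did not rely on it.
- The side-view comparison of the spare rack was unclear, so its check rests on the top view.

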